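Drift the worn axle pin out of a belt-grinder idler wheel

ROBOT

A 6-joint arm with a two-finger parallel gripper is mounted at the origin on the work surface. World frame = base frame: x ahead of the robot, y to its left, z up, the work surface at z = 0. Lengths are in mm, angles in rad, forces in N, time in s.
With the tool pointing down it reaches from about 350 to 775 mm from the base axis. Payload 5.5 kg.
Tool frame: the origin (TCP) lies at the very end of the fingers, on their centre line; the grasp point (between the pads) lies 19 mm behind it; z points along the fingers, y is the line along which they close (so a half turn about z gives the same grasp; the last joint's range is limited). The gripper opens to 85 mm and grips with 20 to 120 N. Pads are 22 mm wide; open, the fingers measure 114 mm over their backs; the gripper's body (76 mm by 85 mm) begins 54 mm behind the grasp point. The pads swing forward as they close: fully open they stand 13 mm farther back than shut.
Start: joints at [1.105, 0.313, 0.046, 1.304, 0, 1.431], TCP at [184.064, 544.786, 231.323] pointing down, gripper open.
Joint ranges: [-2.76, 2.76], [-0.86, 1.69], [-1.03, 1.26], [-2.2, 2.34], [-1.47, 1.5], [-3.14, 3.14]. Speed limits (rad/s): [2.57, 2.57, 3.14, 3.14, 3.14, 3.14].

INTERFACE

Orientations are given as a unit quaternion [x, y, z, w].
In Python, from cell import arm gives the robot as it stands.
- The arm moves only by the shell command python3 -m inch 'ROWS' [OPENING]. ROWS is text: rows parted by semicolons, each of 6 numbers parted by spaces: the shift along the tool's x, y, z scaled (see below), then the turn, a rotation vector about the tool's x, y, z scaled (see below). In form: tx ty tz rx ry rz; .... A call has 1 to 20 rows; each row shifts and turns the commanded pose from where the row before left it, along the tool's axes as they then stand; what a row does not reach is not made up. The controller multiplies each number of a shift by 40 mm and each number of a turn by 30 degrees. A row lasts 1/12 s, in which the tool goes at most 41.7 mm and 7.16 degrees, less where a joint would pass 70% of its speed; a pose out of reach is approached as far as the arm can. A call with a number of a shift or a turn outside -1 to 1 is refused whole. A call with a gripper value outside its range is refused whole. OPENING is the opening, from -1 (shut) to 1 (fully open), set as the call begins (- or left out, the last holds). The fingers move at their own pace and stop on an object; the grip force is fixed at half the most. Time passes only in rows, so rows that do not move let the fingers close. It gives the time, the measured TCP pose, the force, the opening and the grip force at its end, in the units of the state.
- arm.get_obs(): the state, without advancing time (a new reading comes with each control period).
- arm.capture(name): name is "side" or "top"; returns a dict with "img" (420x560x3 uint8, red, green, blue), "mtx" (3x3 intrinsics, pixels), "dist_coeffs" ([k1, k2, p1, p2, k3] as OpenCV has them; the pictures are not rectified), "rvec" (rotation vector, rad) and "tvec" (3), from world to camera coordinates, as OpenCV has them. Camera axes: x right, y down, z forward; pixel columns grow to the right and rows downward; lengths in mm; the calibration is good to about 2 mm. A picture is of the moment at which its call begins. There is no depth.
- arm.job_done(): hands the job in; it is judged then, once.
The state is a dict: "time_s": time; "q": joint angles; "joint_vel": joint speeds; "effort": joint torques, N m; "tool_pos": TCP position; "ee_rot": TCP orientation; "force": force on the tool from outside, world axes, zero at the start; "ft_torque": the same for the moment, N m; "opening": finger opening in mm; "grip_force": force on a finger pad.
Only numpy, scipy, OpenCV 4.12 (cv2) and the standard library are available. Lean on these libraries where they do the work, as an engineer would, in place of code of your own. Each camera call takes 0.05 s, during which the arm holds its last target. There are 200 camera calls.

TASK

Drive the worn axle pin out of the belt-grinder wheel that is clamped flat on the steel stand. Take the middle-sized of the three drifts (rods with a collar) from the wooden rack, put its nose into the wheel's bore and push it straight down, without dropping it in, until its collar rests on the hub and the pin has come out below into the stand's tray. Leave the drift standing in the bore and let go of it.

Things in the scene. Friction and masses are not known exactly. Their poses are not given: they have to be found in the camera images.
- drift: Middle-sized steel drift, upright in the rack, 0.3 kg, round all along: handle 24 mm diameter, 70 mm long; below it a collar 42 mm diameter, 8 mm thick; below that a shaft 16 mm diameter, 60 mm long, its last 12 mm tapering to a flat 10 mm nose. Origin on the axis at the collar's underside, z up: handle from +8 to +78 mm, nose at -60 mm. Its collar rests on the rack's top board.
- rack: Fixed light wooden rack, 270 x 80 mm, top board 85 mm above the table with three 30 mm square holes 85 mm apart along its y. Origin: centre of underside. Drifts hang in the holes in any order; lift over 60 mm to clear the board, over 138 mm to pass above its neighbours. The others are bystanders: a thick one (handle 36 mm, 70 mm long; will not fit the bore), a slim one (handle 14 mm, 55 mm long; shaft too short).
- bore (a point): Centre of the bore's mouth, z up, 110 mm above the table, on the hub (60 mm diameter, level with the rim, web recessed) of an aluminium wheel, 100 mm diameter, 50 mm tall, clamped flat on a fixed dark steel stand. Bore vertical, 26 mm diameter, 50 mm deep, open below; 54 mm down to the tray with low sills. A loose wheel with empty bore on the table is a bystander.
- pin: Worn steel axle pin: cylinder 24 mm diameter, 28 mm long, chamfered foot, upright in the bore, its top 8 mm below the mouth. Origin at its centre, z along its axis. Spring catches hold it: about 9 to 15 N downwards starts it, then some 4 N slide it until it drops out, the drift's nose some 36 mm below the mouth.

How it is judged (in metres and radians):
On the way:
1. the drift's nose is in the bore, its collar still at least 20 mm above the hub, with the pin still in the wheel (for 0.1 s, so not dropped in) (horizontal distance between drift and bore below 0.015 m and z of drift in the frame of bore between 0.02 and 0.058 m and z of pin in the frame of bore above -0.05 m and horizontal distance between pin and bore below 0.01 m), for 0.1 s.
At the end, for the whole second after the job is handed in: The pin is wholly out below the wheel (its centre more than 70 mm below the bore's mouth) and in the stand's tray (within 70 mm of the bore's axis); the drift stands in the bore with its collar within 8 mm of the hub face, within 12 mm of the bore's axis and 10 degrees of upright; both are at rest (z of pin in the frame of bore below -0.07 m and horizontal distance between pin and bore below 0.07 m and horizontal distance between drift and bore below 0.012 m and z of drift in the frame of bore between -0.008 and 0.008 m and angle between drift's own z axis and vertical below 0.17 rad and linear speed of drift below 0.02 m/s and linear speed of pin below 0.05 m/s); the robot touches nothing.
It also fails if it takes over 38 s, if anything falls off the work surface, if the arm or the gripper's body presses on something with over 40 N, if the wrist force passes 120 N, or if a joint passes its speed limit or range.

## Working session

There is one attempt and no reset: what is moved stays moved. The work goes in short steps, Python scripts to look and compute and a shell command to move; the robot and the scene stay as the last step left them, time stands still between calls to the robot, and variables do not carry over. Pictures are saved under pics/ and viewed, at most 10 in all, crops included, and the job is handed in when it is done.

```bash
mkdir -p pics; ls; python3 - <<'E'
from cell import arm
import cv2
print(arm.get_obs())
for n in("side","top"):
    c=arm.capture(n); cv2.imwrite(f"pics/{n}0.png",c["img"][:,:,::-1])
    print(n,c["mtx"],c["dist_coeffs"],c["rvec"],c["tvec"])
E
```

```text
pics
{'time_s': 0.0, 'q': array([ 1.10538195e+00,  3.13978542e-01,  4.49382187e-02,  1.30361228e+00,
       -3.25759135e-05,  1.43117966e+00]), 'joint_vel': array([-0.0017392 ,  0.00199979,  0.00232639,  0.00017238, -0.00134879,
        0.00171489]), 'effort': array([-1.10829387e-03, -4.80630898e+01,  2.98529309e+01,  1.93150132e-02,
       -1.54669060e-04, -1.65872973e-05]), 'tool_pos': array([183.82103252, 544.25799022, 230.4046577 ]), 'ee_rot': array([ 1.62179276e-01,  9.86760873e-01, -8.90843649e-04, -2.60964751e-04]), 'force': array([-1.05723843,  0.08392502,  0.70903353]), 'ft_torque': array([0.00448914, 0.02266565, 0.01662876]), 'grip_force': 0.0, 'opening': 85.45358110585671}
side [[435.83846302   0.         275.49221516]
 [  0.         435.83846302 212.98267278]
 [  0.           0.           1.        ]] [-0.07949253  0.          0.          0.          0.        ] [ 0.47805578 -2.65983841  1.27943415] [481.96594455 184.62338928 726.01139011]
top [[529.34838294   0.         276.86669179]
 [  0.         529.34838294 203.28843969]
 [  0.           0.           1.        ]] [-0.09536069  0.          0.          0.          0.        ] [ 2.1512776  -2.17642581  0.13403999] [ -1.98799123 531.44302508 998.61846743]
```

View pics/side0.png

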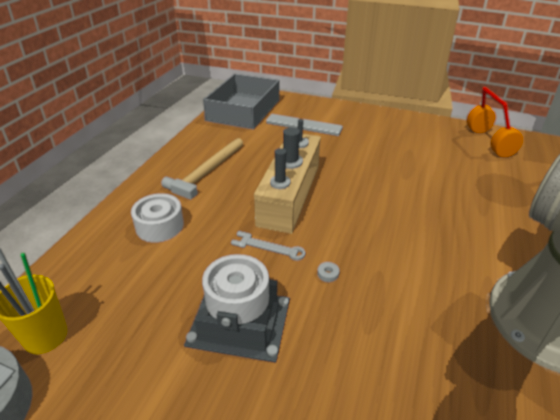

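View pics/top0.png

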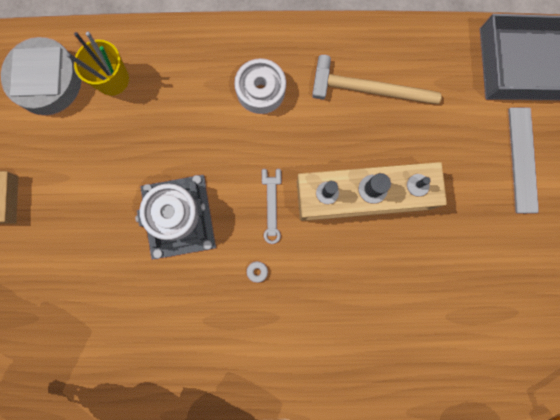

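The side and top views show the wheel on its stand at top (168,211). The middle drift is the rack's wheel-side one, with its handle at top (330,187) and side (280,165). The thick one is at top (376,186) and the slim one at top (422,183). Next I'll enlarge the crops and cast rays.

```bash
cat > h.py <<'E'
import numpy as np,cv2
from cell import arm
def ray(c,u):
    n=cv2.undistortPoints(np.array([[u]],float),c["mtx"],np.array(c["dist_coeffs"]))[0,0]
    R=cv2.Rodrigues(np.array(c["rvec"]))[0];t=np.ravel(c["tvec"])
    return -R.T@t,R.T@np.array([n[0],n[1],1])
def plane(c,u,z):
    o,d=ray(c,u);return o+d*(z-o[2])/d[2]
def proj(c,p):
    return cv2.projectPoints(np.array([p],float),np.array(c["rvec"]),np.array(c["tvec"]),c["mtx"],np.array(c["dist_coeffs"]))[0].ravel()
def crop(im,u,v,w,h,s):
    return cv2.resize(im[v:v+h,u:u+w,::-1],None,fx=s,fy=s,interpolation=cv2.INTER_CUBIC)
E
python3 - <<'E'
from h import *
T=arm.capture("top");S=arm.capture("side")
a=np.hstack([crop(T["img"],130,175,76,76,5),crop(T["img"],300,160,76,76,5)])
b=np.hstack([crop(S["img"],195,250,90,66,380/90),crop(S["img"],250,135,90,66,380/90)])
cv2.imwrite("pics/crops.png",np.vstack([a,b])[:,:760])
for c,u,z in((T,(168,211),110),(T,(330,187),163),(T,(327,194),93),(S,(236,278),110),(S,(280,151),163)): print(plane(c,u,z).round(1))
E
```

```text
[510.3 188.3 110. ]
[542.8 -98.1 163. ]
[540.2 -99.9  93. ]
[507.9 188.5 110. ]
[ 542.5 -101.4  163. ]
```

View pics/crops.png

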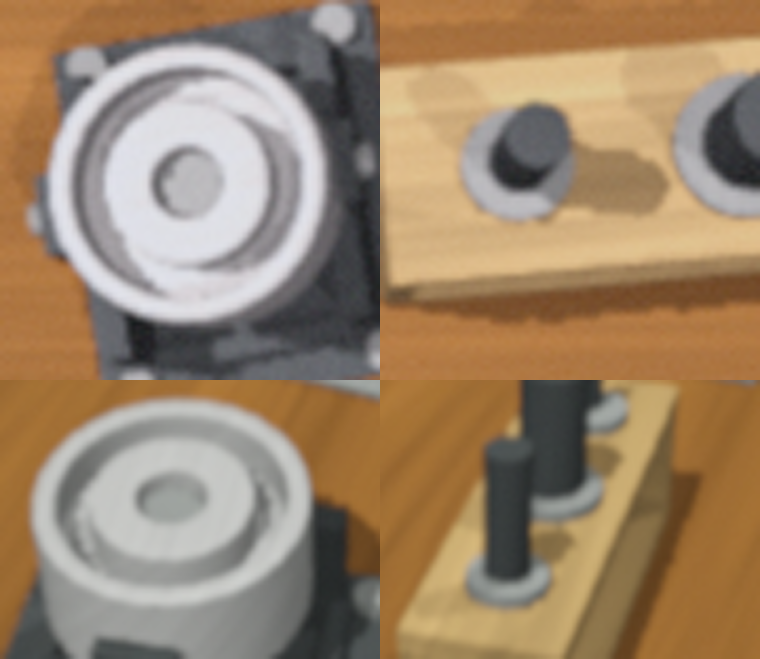

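The crops sharpen the estimates. The bore centre is at top (167.2,210.8) and side (235.4,277.4), about (509.5,189). The handle top is at top (331.4,186.6) and side (280.2,151.7), about (543,-100.5). First I'll turn the closing axis to world x, then travel.

```bash
python3 -m inch '0 0 0 0 0 .238; 0 0 0 0 0 .238; 0 0 0 0 0 .238; 0 0 0 0 0 .238; 0 0 0 0 0 .238; 0 0 0 0 0 .238; 0 0 0 0 0 .238; 0 0 0 0 0 .238; 0 0 0 0 0 .238; 0 0 0 0 0 .238; 0 0 0 0 0 0; 0 0 0 0 0 0' 1
python3 - <<'E'
from h import *
T=arm.capture("top");S=arm.capture("side")
for n,c,u,z in(("bore",T,(167.2,210.8),110),("bore",S,(235.4,277.4),110),("drift",T,(331.4,186.6),163),("drift",S,(280.2,151.7),163),("col",T,(327.2,192),92)): print(n,plane(c,u,z).round(1))
E
```

```text
time_s: 1.2
tool_pos: [184.0, 544.7, 231.1]
ee_rot: [0.706, 0.708, -0.0, 0.0]
force: [-0.1, -0.2, 0.2]
opening: 85.5
grip_force: 0.0
bore [510.7 189.7 110. ]
bore [509.3 187.7 110. ]
drift [ 543.4 -100.5  163. ]
drift [541.3 -99.  163. ]
col [ 544.1 -100.5   92. ]
```

```bash
python3 -m inch '-.806 .448 0 0 0 0; -.806 .448 0 0 0 0; -.806 .448 0 0 0 0; -.806 .448 0 0 0 0; -.806 .448 0 0 0 0; -.806 .448 0 0 0 0; -.806 .448 0 0 0 0; -.806 .448 0 0 0 0; -.806 .448 0 0 0 0; -.806 .448 0 0 0 0; -.806 .448 0 0 0 0; -.806 .448 0 0 0 0; -.806 .448 0 0 0 0; -.806 .448 0 0 0 0; -.806 .448 0 0 0 0; -.806 .448 0 0 0 0; -.806 .448 0 0 0 0; -.806 .448 0 0 0 0; -.806 .448 0 0 0 0; -.806 .448 0 0 0 0'; python3 -m inch '0 0 0 0 0 0; 0 0 0 0 0 0'
```

```text
time_s: 2.97
tool_pos: [542.3, -102.3, 231.4]
ee_rot: [0.707, 0.707, 0.0, 0.0]
force: [0.7, -0.1, -0.1]
opening: 85.4
grip_force: 0.0
time_s: 3.13
tool_pos: [542.1, -102.2, 230.5]
ee_rot: [0.708, 0.706, -0.0, -0.0]
force: [-1.1, 0.5, 1.2]
opening: 85.0
grip_force: 0.0
```

```bash
python3 -m inch '.06 0 .5 0 0 0; 0 0 .5 0 0 0; 0 0 .5 0 0 0; 0 0 .5 0 0 0; 0 0 .5 0 0 0; 0 0 .5 0 0 0; 0 0 0 0 0 0; 0 0 0 0 0 0'; python3 - <<'E'
from h import *
T=arm.capture("top");S=arm.capture("side")
cv2.imwrite("pics/pre.png",np.hstack([crop(T["img"],290,140,100,100,3.9),crop(S["img"],230,90,100,100,3.9)]))
E
```

```text
time_s: 3.8
tool_pos: [540.2, -96.5, 110.8]
ee_rot: [0.707, 0.707, -0.001, -0.001]
force: [-0.3, -0.3, 0.5]
opening: 85.2
grip_force: 0.0
```

View pics/pre.png

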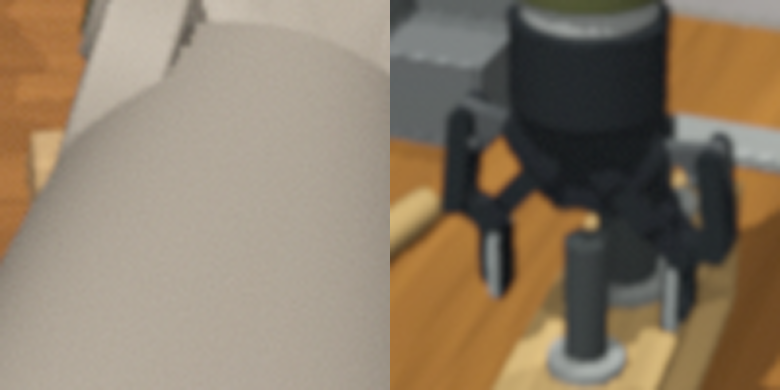

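The side crop shows the open fingers either side of the middle drift's handle, tips near side (257.5,164.5) and (303,173). I'll check the centring.

```bash
python3 - <<'E'
from h import *
S=arm.capture("side")
for z in(111,117,123):print(z,plane(S,(280.2,168.7),z).round(1), plane(S,(257.5,164.5),z).round(1),plane(S,(303,173),z).round(1))
for i in range(4):
    o=arm.get_obs();print(o["tool_pos"].round(1),o["q"].round(4));arm.capture("top")
E
```

```text
111 [ 547.6 -118.   111. ] [ 597.2 -116.6  111. ] [ 499.1 -119.2  111. ]
117 [ 544.5 -109.3  117. ] [ 593.5 -107.9  117. ] [ 496.6 -110.4  117. ]
123 [ 541.4 -100.5  123. ] [589.8 -99.1 123. ] [ 494.1 -101.6  123. ]
[542.6 -97.8 113. ] [-3.2410e-01  3.2950e-01 -2.2970e-01  1.0091e+00  1.0000e-04  1.2468e+00]
[542.7 -98.  113. ] [-3.2430e-01  3.2950e-01 -2.2960e-01  1.0088e+00  2.0000e-04  1.2469e+00]
[542.7 -98.1 112.9] [-3.2450e-01  3.2970e-01 -2.2970e-01  1.0087e+00  1.0000e-04  1.2469e+00]
[542.6 -98.1 112.7] [-3.2460e-01  3.2990e-01 -2.3000e-01  1.0085e+00  2.0000e-04  1.2469e+00]
```

```bash
python3 -m inch '0 0 0 0 0 0; 0 0 0 0 0 0; 0 0 0 0 0 0; 0 0 0 0 0 0; 0 0 0 0 0 0; 0 0 0 0 0 0; 0 0 0 0 0 0; 0 0 0 0 0 0; 0 0 0 0 0 0; 0 0 0 0 0 0; 0 0 0 0 0 0; 0 0 0 0 0 0' -1; python3 -m inch '0 0 -.2 0 0 0; 0 0 -.2 0 0 0; 0 0 -.4 0 0 0; 0 0 -.5 0 0 0; 0 0 -.5 0 0 0; 0 0 -.5 0 0 0; 0 0 -.5 0 0 0; 0 0 0 0 0 0; 0 0 0 0 0 0; 0 0 0 0 0 0'
```

```text
time_s: 5.15
tool_pos: [542.0, -98.1, 111.5]
ee_rot: [0.708, 0.707, 0.0, 0.0]
force: [2.7, 0.7, 2.4]
opening: 23.1
grip_force: 58.7
time_s: 5.98
tool_pos: [541.0, -97.8, 222.2]
ee_rot: [0.708, 0.707, -0.0, -0.001]
force: [-0.8, 0.8, -3.5]
opening: 22.5
grip_force: 59.3
```

```bash
python3 -m inch '.4 -.04 0 0 0 0; .72 -.08 0 0 0 0; .8 -.09 0 0 0 0; .8 -.09 0 0 0 0; .8 -.09 0 0 0 0; .8 -.09 0 0 0 0; .8 -.09 0 0 0 0; .8 -.09 0 0 0 0; .72 -.08 0 0 0 0; .4 -.04 0 0 0 0; .16 -.02 0 0 0 0; 0 0 0 0 0 0; 0 0 0 0 0 0; 0 0 0 0 0 0; 0 0 0 0 0 0'; python3 - <<'E'
from h import *
T=arm.capture("top");S=arm.capture("side");o=arm.get_obs();print(o["tool_pos"].round(1))
cv2.imwrite("pics/over.png",np.hstack([crop(T["img"],115,140,100,120,3.9),crop(S["img"],190,190,100,120,3.9)]))
E
```

```text
time_s: 7.23
tool_pos: [510.1, 188.8, 222.9]
ee_rot: [0.708, 0.706, -0.0, -0.0]
force: [0.7, -0.9, -2.8]
opening: 22.5
grip_force: 59.2
[510.3 189.  223.2]
```

View pics/over.png

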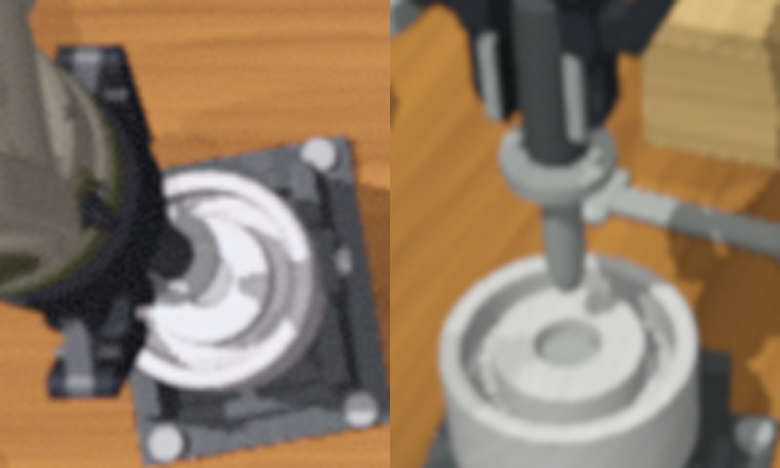

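The side crop shows the drift over the bore, nose at side (235.4,263.5), collar centre about (232.8,231.8), bore mouth about (235.5,278). I'll cast those.

```bash
python3 - <<'E'
from h import *
S=arm.capture("side")
print(plane(S,(235.4,263.3),136.5).round(1),plane(S,(232.8,231.8),200.5).round(1),plane(S,(235.6,277.9),110).round(1))
for z in(110,136.5,200.5):print(proj(S,(510,188,z)).round(1))
E
```

```text
[509.4 183.9 136.5] [508.3 186.2 200.5] [508.6 188.6 110. ]
[234.9 277.4]
[233.9 265.1]
[231.1 232.3]
```

```bash
python3 -m inch '.05 0 .1 0 0 0; 0 0 .2 0 0 0; 0 0 .2 0 0 0; 0 0 .2 0 0 0; 0 0 .1 0 0 0; 0 0 0 0 0 0; 0 0 0 0 0 0; 0 0 0 0 0 0'; python3 - <<'E'
from h import *
T=arm.capture("top");S=arm.capture("side");o=arm.get_obs();print(o["tool_pos"].round(1),o["force"].round(1))
cv2.imwrite("pics/in.png",np.hstack([crop(T["img"],115,150,100,110,3.9),crop(S["img"],190,210,100,110,3.9)]))
E
```

```text
time_s: 8.05
tool_pos: [510.2, 192.1, 191.5]
ee_rot: [0.707, 0.707, 0.0, 0.0]
force: [0.2, -0.7, -2.6]
opening: 22.7
grip_force: 59.2
[510.4 192.1 191.8] [-0.1 -0.3 -2.8]
```

View pics/in.png

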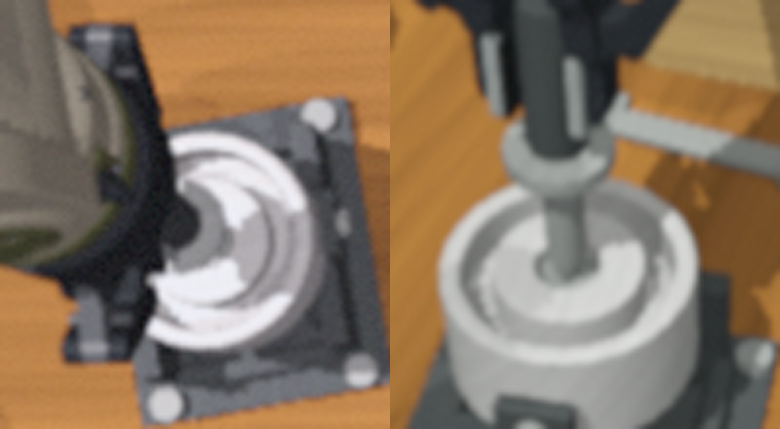

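The nose is inside the bore: the nose end shows at side (235.5,282.5), and the bore ellipse spans about x 228–244. I'll check the offset.

```bash
python3 - <<'E'
from h import *
S=arm.capture("side");T=arm.capture("top")
for p in((509.5,188.7,105),(509.5,190.5,105),(509.5,192.5,105),(509.5,188.7,110),(509.5,201.7,110),(509.5,175.7,110)):print(p,proj(S,p).round(1))
print(plane(T,(115+202/3.9,150+228/3.9),172).round(1))
E
```

```text
(509.5, 188.7, 105) [235.2 280.1]
(509.5, 190.5, 105) [234.7 280.9]
(509.5, 192.5, 105) [234.2 281.8]
(509.5, 188.7, 110) [235.  277.8]
(509.5, 201.7, 110) [231.4 283.8]
(509.5, 175.7, 110) [238.5 271.9]
[508.1 177.9 172. ]
```

```bash
python3 -m inch '-.025 0 .05 0 0 0; 0 0 .05 0 0 0; 0 0 .05 0 0 0; 0 0 .05 0 0 0; 0 0 .05 0 0 0; 0 0 .05 0 0 0; 0 0 .05 0 0 0; 0 0 .05 0 0 0'; python3 -m inch '0 0 .05 0 0 0; 0 0 .05 0 0 0; 0 0 .05 0 0 0; 0 0 .05 0 0 0; 0 0 .05 0 0 0; 0 0 .05 0 0 0; 0 0 .05 0 0 0; 0 0 .05 0 0 0; 0 0 .05 0 0 0; 0 0 .05 0 0 0; 0 0 .05 0 0 0; 0 0 .05 0 0 0'
```

```text
time_s: 8.92
tool_pos: [510.9, 191.1, 176.4]
ee_rot: [0.708, 0.707, 0.001, 0.001]
force: [-0.1, -0.0, 5.1]
opening: 22.9
grip_force: 59.9
time_s: 9.92
tool_pos: [509.7, 191.0, 150.6]
ee_rot: [0.708, 0.707, -0.0, -0.0]
force: [-0.1, -0.2, -2.4]
opening: 22.8
grip_force: 59.5
```

```bash
python3 -m inch '0 0 .05 0 0 0; 0 0 .05 0 0 0; 0 0 .05 0 0 0; 0 0 .05 0 0 0; 0 0 .05 0 0 0; 0 0 .03 0 0 0; 0 0 0 0 0 0; 0 0 0 0 0 0'; python3 -m inch '0 0 .02 0 0 0; 0 0 .02 0 0 0; 0 0 0 0 0 0; 0 0 0 0 0 0'
```

```text
time_s: 10.58
tool_pos: [510.0, 191.0, 140.1]
ee_rot: [0.708, 0.707, -0.0, -0.0]
force: [-0.3, -0.3, -2.2]
opening: 22.5
grip_force: 59.5
time_s: 10.92
tool_pos: [510.0, 191.0, 138.5]
ee_rot: [0.708, 0.707, 0.0, -0.0]
force: [-0.7, 0.4, -2.8]
opening: 22.5
grip_force: 59.5
```

```bash
python3 -m inch '0 0 .02 0 0 0; 0 0 .02 0 0 0; 0 0 0 0 0 0; 0 0 0 0 0 0'; python3 - <<'E'
from h import *
T=arm.capture("top");S=arm.capture("side");o=arm.get_obs();print(o["tool_pos"].round(1),o["force"].round(1))
cv2.imwrite("pics/dn.png",np.hstack([crop(T["img"],115,150,100,120,3.9),crop(S["img"],180,230,100,120,3.9)]))
E
```

```text
time_s: 11.25
tool_pos: [510.0, 191.0, 136.8]
ee_rot: [0.708, 0.707, -0.0, -0.0]
force: [0.8, 0.4, -2.2]
opening: 22.9
grip_force: 59.5
[510.  191.  136.9] [-0.  -0.1 -3.1]
```

View pics/dn.png

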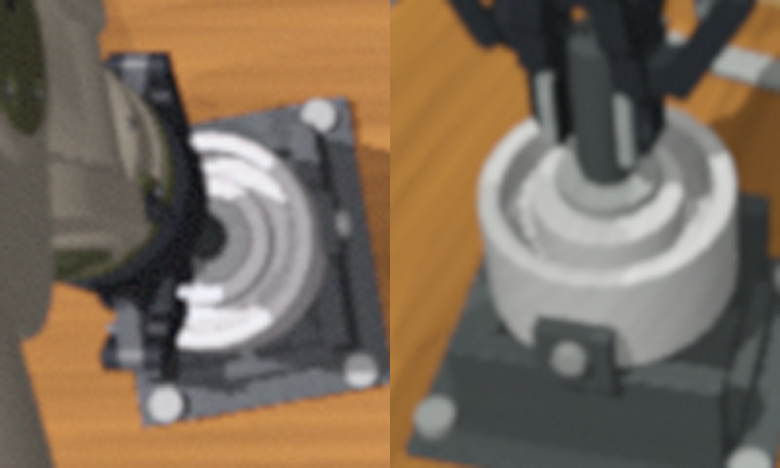

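The side crop shows the collar (around side (235,276)) almost on the hub and centred. I'll keep going down in small steps until the force shows contact.

```bash
for i in 1; do python3 -m inch '0 0 .02 0 0 0; 0 0 .02 0 0 0; 0 0 0 0 0 0'; done; python3 -m inch '0 0 .01 0 0 0; 0 0 .01 0 0 0; 0 0 0 0 0 0'
```

```text
time_s: 11.6
tool_pos: [510.3, 191.1, 136.4]
ee_rot: [0.708, 0.707, 0.001, 0.0]
force: [-2.0, 0.3, 4.5]
opening: 22.7
grip_force: 60.1
time_s: 11.85
tool_pos: [510.3, 191.0, 136.4]
ee_rot: [0.708, 0.707, 0.001, 0.001]
force: [-2.6, -0.9, 9.5]
opening: 22.7
grip_force: 60.5
```

Contact at the expected height. Now I'll release and go up.

```bash
python3 -m inch '0 0 -.02 0 0 0; 0 0 0 0 0 0; 0 0 0 0 0 0; 0 0 0 0 0 0; 0 0 0 0 0 0; 0 0 0 0 0 0; 0 0 0 0 0 0; 0 0 0 0 0 0; 0 0 0 0 0 0' 1; python3 -m inch '0 0 -.2 0 0 0; 0 0 -.5 0 0 0; 0 0 -.7 0 0 0; 0 0 -.7 0 0 0; 0 0 -.7 0 0 0; 0 0 -.5 0 0 0; -.8 0 0 0 0 0; -.8 0 0 0 0 0; -.8 0 0 0 0 0; -.8 0 0 0 0 0; -.8 0 0 0 0 0; 0 0 0 0 0 0; 0 0 0 0 0 0'; python3 - <<'E'
from h import *
T=arm.capture("top");S=arm.capture("side")
cv2.imwrite("pics/end.png",np.hstack([crop(T["img"],115,150,100,120,3.9),crop(S["img"],180,230,100,120,3.9)]))
E
```

```text
time_s: 12.6
tool_pos: [510.0, 191.0, 135.2]
ee_rot: [0.708, 0.707, -0.0, -0.0]
force: [0.8, 0.0, 0.3]
opening: 85.3
grip_force: 0.0
time_s: 13.68
tool_pos: [510.0, 29.6, 267.9]
ee_rot: [0.709, 0.705, 0.0, 0.0]
force: [-0.3, -0.1, -0.1]
opening: 85.5
grip_force: 0.0
```

View pics/end.png

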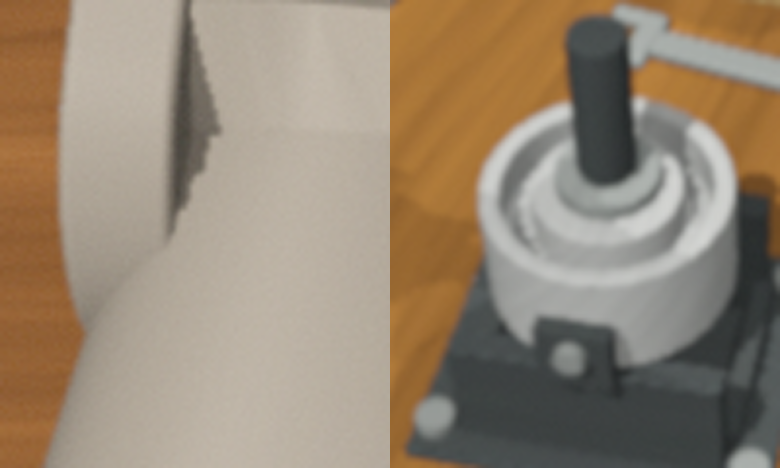

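The side crop shows the drift upright with its collar flat on the hub (around side (235,276)), and the gripper is clear. The collar can only seat once the pin is out. I'll hand in.

```bash
python3 -c "
from cell import arm
print(arm.job_done())"
```

```text
the job is handed in; nothing more can be done
None
```

I handed the job in at about 13.7 s, with the middle drift standing in the bore, its collar on the hub and the gripper clear. I never saw the pin in the tray; I take it to be out because the push force fell away before the collar seated. No verdict came back from the hand-in.

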